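# Stand the riser posts on the rail in order of height

## Task

Stand the four loose riser posts on the four round pads of the rail in order of height: the tallest on the pad next to the red end stop, then one after another down to the shortest at the other end. Each must stand upright and well centred on its own pad; do not knock any post over, and let go of them all.

Things in the scene. Friction and masses are not known exactly. Their poses are not given: they have to be found in the camera images.
- riser_45: loose steel riser post, a plain upright cylinder 40 mm in diameter and 45 mm tall, with a white top face and a white band just below it (its only colour; a black dot marks the centre of the top). Starts standing on the bench between the robot and the rail. Origin at the centre of its underside, z up its axis. About 225 g
- riser_65: loose steel riser post, a plain upright cylinder 40 mm in diameter and 65 mm tall, with a blue top face and a blue band just below it (its only colour; a black dot marks the centre of the top). Starts standing on the bench between the robot and the rail. Origin at the centre of its underside, z up its axis. About 325 g
- riser_85: loose steel riser post, a plain upright cylinder 40 mm in diameter and 85 mm tall, with a green top face and a green band just below it (its only colour; a black dot marks the centre of the top). Starts standing on the bench between the robot and the rail. Origin at the centre of its underside, z up its axis. About 425 g
- riser_105: loose steel riser post, a plain upright cylinder 40 mm in diameter and 105 mm tall, with a yellow top face and a yellow band just below it (its only colour; a black dot marks the centre of the top). Starts standing on the bench between the robot and the rail. Origin at the centre of its underside, z up its axis. About 525 g
- rail: bright flat bar fixed on the bench, 80 mm deep (x), 430 mm long (y, left-right, turned up to 0.2 rad), 12 mm thick; origin under its centre. Carries four pads in a row 85 mm apart and, 75 mm beyond each end pad (centres), a red or grey stop block 30 mm high. Tools up to 25 mm high lie 25 mm or more from the risers' starts; taller equipment stands beyond x = 0.75 and at the sides, |y| > 0.4
- pad_1: round pad fixed on the rail, the right-most of four (order seen from the robot, left = +y): black with a white rim, 60 mm in diameter, 2 mm thick, its top 14 mm above the bench. Origin at the centre of its underside, 2 mm below the top. A seat for one riser post
- pad_2: round pad fixed on the rail, second from the right (order seen from the robot, left = +y): black with a white rim, 60 mm in diameter, 2 mm thick, its top 14 mm above the bench. Origin at the centre of its underside, 2 mm below the top. A seat for one riser post
- pad_3: round pad fixed on the rail, third from the right (order seen from the robot, left = +y): black with a white rim, 60 mm in diameter, 2 mm thick, its top 14 mm above the bench. Origin at the centre of its underside, 2 mm below the top. A seat for one riser post
- pad_4: round pad fixed on the rail, the left-most of four (order seen from the robot, left = +y): black with a white rim, 60 mm in diameter, 2 mm thick, its top 14 mm above the bench. Origin at the centre of its underside, 2 mm below the top. A seat for one riser post
- red_stop: red block fixed at one end of the rail, 70 x 20 x 30 mm; which end (right or left) changes from start to start, and the grey stop has the other. Marks the end for the tallest riser. Origin at the centre of its underside, on the rail's top
Mind the look-alikes: they are no part of the job. What is shaped like the riser_45 but purple or turquoise is not meant.

How it is judged:
By the outcome, as a careful person would: the job done as asked, in the order asked, and still so for the second after the job is handed in, with the robot touching nothing.
It also fails if it takes over 96 s, if anything falls off the work surface, if the arm or the gripper's body presses on something with over 40 N, if the wrist force passes 120 N, or if a joint passes its speed limit or range.

## Robot

A 6-joint arm with a two-finger parallel gripper is mounted at the origin on the work surface. World frame = base frame: x ahead of the robot, y to its left, z up, the work surface at z = 0. Lengths are in mm, angles in rad, forces in N, time in s.
With the tool pointing down it reaches from about 300 to 775 mm from the base axis. Payload 14.6 kg.
Tool frame: the origin (TCP) lies on the centre line of the jaws, within the pads' length; the fingertips stand 8 mm ahead of it and the grasp point (between the pads) lies 11 mm behind it; z points along the fingers, y is the line along which they close (so a half turn about z gives the same grasp; the last joint's range is limited). The gripper opens to 94 mm and grips with 3 to 60 N. Pads are 16 mm wide; open, the fingers measure 119 mm over their backs; the gripper's body (75 mm by 177 mm) begins 78 mm behind the grasp point.
Start: joints at [-1.383, 0.3, 1.521, -0, 1.321, -0.067], TCP at [138.622, -532.234, 213.446] pointing down, gripper open.
Joint ranges: [-3.03, 3.03], [-0.79, 2.21], [0.23, 2.52], [-1.04, 4.18], [0, 3.07], [-2.55, 2.55]. Speed limits (rad/s): [2.22, 2.22, 2.57, 3.14, 3.14, 3.14].

## Interface

Orientations are given as [roll, pitch, yaw] about the fixed x, y, z axes, in that order (R = Rz(yaw) Ry(pitch) Rx(roll)).
In Python, from cell import manip gives the robot as it stands.
- The arm moves only by the tool jog_arm, never from a script. Its argument "rows" is one flat list of numbers, 7 for each row, row after row: the shift along the world's x, y, z in cm, then the turn, a rotation vector about the world's x, y, z in rad, then the closure, from 0 (fully open) to 1 (shut). In form: [dx, dy, dz, rx, ry, rz, fingers, dx, dy, dz, rx, ry, rz, fingers, ...]. A call has 1 to 20 rows; each row shifts and turns the commanded pose from where the row before left it; what a row does not reach is not made up. A row lasts 1/12 s, in which the tool goes at most 41.7 mm and 7.16 degrees, less where a joint would pass 70% of its speed; a pose out of reach is approached as far as the arm can. A call with a gripper value outside its range is refused whole. The fingers move at their own pace and stop on an object; "newtons" is the grip in N (left out, the last holds). Time passes only in rows, so rows that do not move let the fingers close. It gives the time, the measured TCP pose, the force, the opening and the grip force at its end, in the units of the state.
- manip.read_state(): the state, without advancing time (a new reading comes with each control period).
- manip.camera(name): name is "scene" or "side" or "wrist"; returns (picture, depth): 400x640x3 uint8, blue, green, red; 400x640 float32, mm along the optical axis (not along the pixel's ray), 0 where there is no reading.
- manip.camera_model(name): a dict with "K" (3x3 intrinsics, pixels), "R" (3x3) and "t" (3): a world point X has camera coordinates R X + t. Camera axes: x right, y down, z forward; pixel columns grow to the right and rows downward; lengths in mm; the calibration is good to about 2 mm. A picture is of the moment at which its call begins: read the wrist's pose just before it. camera_model takes no time and is no camera call; for the wrist camera it gives the pose at the moment of the call.
- manip.sign_off(): hands the job in; it is judged then, once.
The state is a dict: "clock": time; "joints": joint angles; "qd": joint speeds; "effort": joint torques, N m; "eef_pos": TCP position; "eef_rot": TCP orientation; "wrist_force": force on the tool from outside, world axes, zero at the start; "moment": the same for the moment, N m; "finger_gap": finger opening in mm; "finger_force": force on a finger pad.
Only numpy, scipy, OpenCV 4.12 (cv2) and the standard library are available. Lean on these libraries where they do the work, as an engineer would, in place of code of your own. Each camera call takes 0.05 s, during which the arm holds its last target. There are 200 camera calls.

## Working session

There is one attempt and no reset: what is moved stays moved. The work goes in short steps, Python scripts to look and compute and a tool call to move; the robot and the scene stay as the last step left them, time stands still between calls to the robot, and variables do not carry over. Pictures are saved under pics/ and viewed, at most 14 in all, crops included, and the job is handed in when it is done.

Besides the shell and the picture viewer there is one more tool, called after "Emit:" as name(argument=value, ...) on one line, values as JSON. jog_arm: Moves the arm, as the interface text tells. Its arguments: {"type":"object","properties":{"rows":{"type":"array"},"newtons":{"type":"number"}},"required":["rows"]}

```bash
mkdir -p pics
python3 - <<'E'
from cell import manip
import cv2,numpy as np
s=manip.read_state();print({k:np.round(v,3) for k,v in s.items()})
for n in("scene","side"):
    im,d=manip.camera(n);cv2.imwrite(f"pics/{n}0.png",im);np.save(f"{n}0d.npy",d)
    m=manip.camera_model(n);print(n,m)
E
```

```text
{'clock': np.float64(0.0), 'joints': array([-1.383,  0.3  ,  1.522, -0.   ,  1.321, -0.067]), 'qd': array([ 0.001, -0.002, -0.001, -0.002, -0.002,  0.   ]), 'effort': array([ 2.0000e-03, -5.3181e+01, -3.5274e+01,  7.1000e-02,  2.4000e-02,
       -0.0000e+00]), 'eef_pos': array([ 138.559, -531.984,  212.863]), 'eef_rot': array([-3.14 , -0.   ,  0.255]), 'wrist_force': array([-0.892, -0.302, -0.33 ]), 'moment': array([0.007, 0.03 , 0.027]), 'finger_force': np.float64(0.0), 'finger_gap': np.float64(94.025)}
scene {'K': array([[508.73984776,   0.        , 321.20857949],
       [  0.        , 508.73984776, 194.55734948],
       [  0.        ,   0.        ,   1.        ]]), 'R': array([[-0.79840835,  0.60192558, -0.0151562 ],
       [ 0.34020776,  0.43020525, -0.83617111],
       [-0.4967925 , -0.67276225, -0.54825922]]), 't': array([ 417.54073594, -138.23625907, 1397.02122122])}
side {'K': array([[371.74342852,   0.        , 323.49424426],
       [  0.        , 371.74342852, 200.0382292 ],
       [  0.        ,   0.        ,   1.        ]]), 'R': array([[-0.96473507, -0.26298333,  0.01122558],
       [-0.19364461,  0.68019268, -0.70699341],
       [ 0.17829192, -0.68423511, -0.70713104]]), 't': array([481.96757278, 150.9510372 , 768.71158717])}
```

View pics/scene0.png

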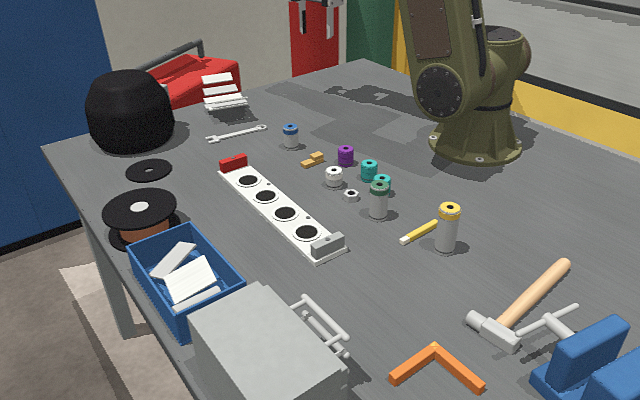

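View pics/side0.png

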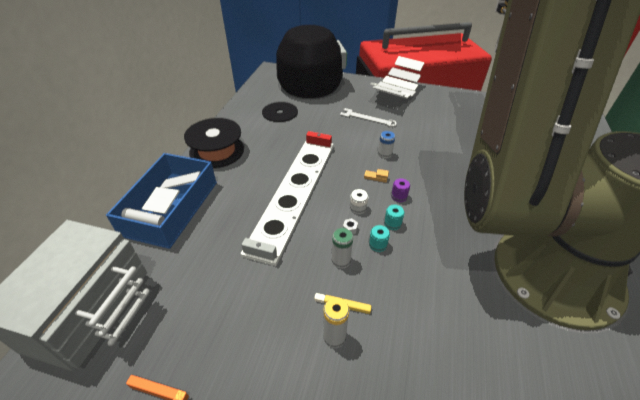

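The scene and side views agree. Going from the red stop, the pads are at scene (248,180), (265,196), (285,213) and (307,232). The tops are blue (290,128), white (334,172), green (379,184) and yellow (449,207). The decoys are purple (345,149) and turquoise (369,163) and (382,179). Next I'll turn these into positions.

```bash
cat > h.py <<'E'
import numpy as np,cv2
def ray(m,uv,z):
    R,t,K=m["R"],m["t"],m["K"]; c=-R.T@t
    d=R.T@np.linalg.inv(K)@[uv[0],uv[1],1]
    return (c+d*(z-c[2])/d[2])[:2]
def dark(im,uv,r,th=60):
    """centroid of the dark blob nearest to uv in a window of radius r"""
    u,v=map(int,np.round(uv)); g=im.max(2)[v-r:v+r+1,u-r:u+r+1]
    n,l,st,c=cv2.connectedComponentsWithStats((g<th).astype(np.uint8))
    i=1+np.argmin(np.hypot(*(c[1:]-r).T)) if n>1 else None
    return (None,0) if i is None else (c[i]+[u-r,v-r],st[i,4])
E
python3 - <<'E'
from cell import manip
from h import *
P={"scene":dict(blue=(290,126),white=(334,170),green=(379,183),yellow=(449,206),a=(248,180),b=(265,196),c=(285,213),d=(307,232),purple=(345,149),t1=(369,163),t2=(382,179),red=(233,158),grey=(328,240)),
"side":dict(blue=(387,135),white=(359,194),green=(343,232),yellow=(336,308),a=(311,159),b=(300,179),c=(288,201),d=(274,227),purple=(401,184),t1=(395,211),t2=(380,232),red=(319,136),grey=(261,243))}
H=dict(blue=65,white=45,green=85,yellow=105,purple=45,t1=45,t2=45,red=42,grey=42)
for k in P["scene"]:
    o=[]
    for n in P:
        im=cv2.imread(f"pics/{n}0.png");c,a=dark(im,P[n][k],8 if k in"abcd" else 5)
        m=manip.camera_model(n)
        o+=[np.round(ray(m,P[n][k],H.get(k,14))), None if c is None else np.round(ray(m,c,H.get(k,14)),1),a]
    print(k,*o)
m=manip.camera_model("wrist");s=manip.read_state();print(m,"cam",-m["R"].T@m["t"],s["eef_pos"])
E
```

```text
blue [ 402. -297.] [ 401.5 -299.7] 7 [ 404. -296.] None 0
white [433. -68.] [432.1 -71. ] 8 [434. -72.] [433.1 -72.5] 2
green [434.  87.] [435.9  89.7] 14 [438.  83.] [437.7  89.9] 20
yellow [408. 253.] [408.5 255.9] 13 [410. 257.] [410.  255.8] 22
a [ 592. -202.] [ 592.4 -202.9] 102 [ 590. -202.] [ 592.9 -203.3] 87
b [ 597. -116.] [ 595.7 -117.6] 111 [ 594. -117.] [ 596.2 -118.5] 108
c [599. -31.] [597.8 -32.5] 127 [597. -34.] [598.4 -33.3] 139
d [600.  54.] [599.9  52.7] 142 [600.  52.] [601.1  51.9] 175
purple [ 346. -133.] [ 340.6 -138.9] 7 [ 344. -134.] [ 343.5 -137.5] 4
t1 [346. -42.] [345.3 -44.5] 8 [346. -41.] [346.8 -43.8] 3
t2 [372.  32.] [368.1  26.4] 8 [369.  29.] [369.7  27.4] 7
red [ 590. -275.] None 0 [ 587. -272.] None 0
grey [604. 130.] None 0 [600. 122.] None 0
{'K': array([[322.96988506,   0.        , 316.59022946],
       [  0.        , 322.96988506, 202.35565087],
       [  0.        ,   0.        ,   1.        ]]), 'R': array([[ 0.25122603, -0.96792741, -0.00141579],
       [-0.93828748, -0.24389166,  0.24522127],
       [-0.23770169, -0.06027755, -0.9694661 ]]), 't': array([-550.72562929,  -24.80549506,  391.33989727])} cam [ 208.10408386 -515.52327724  384.69388798] [ 138.57512853 -532.04086939  212.97456232]
```

Emit:
jog_arm(rows=[1.0,0.9,0,0,0,0.11,0.36,2.2,1.9,0,0,0,0.11,0.36,2.4,2.1,0,0,0,0.11,0.36,2.4,2.1,0,0,0,0.11,0.36,2.4,2.1,0,0,0,0.11,0.36,2.4,2.1,0,0,0,0.11,0.36,2.4,2.1,0,0,0,0.11,0.36,2.4,2.1,0,0,0,0.11,0.36,2.4,2.1,0,0,0,0.11,0.36,2.4,2.1,0,0,0,0.11,0.36,2.4,2.1,0,0,0,0.11,0.36,1.6,1.7,0,0,0,0.11,0.36,0,0,0,0,0,0,0.36,0,0,0,0,0,0,0.36,0,0,0,0,0,0,0.36])

```text
clock: 1.35
eef_pos: [402.3, -298.5, 213.3]
eef_rot: [-3.141, -0.0, 1.573]
wrist_force: [-0.2, 0.5, 0.2]
finger_gap: 60.0
finger_force: 0.0
```

Run:
```python
from cell import manip
from h import *
s=manip.read_state();m=manip.camera_model("wrist");im,d=manip.camera("wrist");cv2.imwrite("pics/w1.png",im)
p=m["K"]@(m["R"]@[403,-298,65]+m["t"]);print(p[:2]/p[2],s["eef_pos"],s["eef_rot"],s["finger_gap"],-m["R"].T@m["t"])
```

```text
[316.66717829 191.35132587] [ 402.27997142 -298.45899286  213.25131638] [-3.14117322e+00 -1.44188050e-04  1.57321066e+00] 59.966121465730026 [ 403.31713623 -228.98736258  384.99792801]
```

View pics/w1.png

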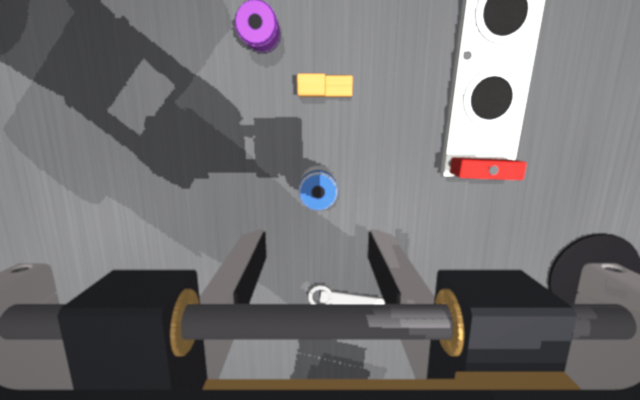

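The wrist view shows the blue dot at (318,191), where it was predicted. The red stop is at (492,169) and pad_1 at (488,97). I'll take a sub-pixel measurement and then pick it up.

Run:
```python
from cell import manip
from h import *
m=manip.camera_model("wrist");im=cv2.imread("pics/w1.png")
for uv,r,z in(((318,191),7,65),((488,97),24,14),((505,10),9,14),((256,21),9,45)):
    c,a=dark(im,uv,r);print(c,a,ray(m,c,z))
```

```text
[317.03797468 191.55696203] 79 [ 403.20368361 -298.5114447 ]
[488.  90.] 1 [ 589.16389375 -196.2648336 ]
[504.95475113   9.41628959] 221 [ 596.34641586 -117.62859885]Traceback (most recent call last):
  File "<stdin>", line 5, in <module>
  File "h.py", line 4, in ray
    d=R.T@np.linalg.inv(K)@[uv[0],uv[1],1]
                            ~~^^^
TypeError: 'NoneType' object is not subscriptable
```

Emit:
jog_arm(rows=[0.1,0,-1.5,0,0,0,0.36,0,0,-3,0,0,0,0.36,0,0,-3,0,0,0,0.36,0,0,-3,0,0,0,0.36,0,0,-3,0,0,0,0.36,0,0,-2.5,0,0,0,0.36,0,0,-1.6,0,0,0,0.36,0,0,-1,0,0,0,0.36,0,0,0,0,0,0,0.36,0,0,0,0,0,0,0.36,0,0,0,0,0,0,0.65,0,0,0,0,0,0,0.65,0,0,0,0,0,0,0.65,0,0,0,0,0,0,0.65,0,0,0,0,0,0,0.65,0,0,0,0,0,0,0.65], newtons=35)

```text
clock: 2.73
eef_pos: [403.8, -298.5, 28.2]
eef_rot: [3.141, 0.001, 1.575]
wrist_force: [-2.9, 0.1, 6.7]
finger_gap: 39.7
finger_force: 35.0
```

Emit:
jog_arm(rows=[0,0,1,0,0,0,0.65,0,0,3,0,0,0,0.65,0.5,0.7,3,0,0,0,0.65,1.4,1.9,2,0,0,0,0.65,1.8,2.4,0,0,0,0,0.65,1.8,2.4,0,0,0,0,0.65,1.8,2.4,0,0,0,0,0.65,1.8,2.4,0,0,0,0,0.65,1.8,2.4,0,0,0,0,0.65,1.8,2.4,0,0,0,0,0.65,1.8,2.4,0,0,0,0,0.65,1.8,2.4,0,0,0,0,0.65,1.6,2.3,0,0,0,0,0.65,1.1,1.6,0,0,0,0,0.65,0.4,0.8,0,0,0,0,0.65,0,0,0,0,0,0,0.65,0,0,0,0,0,0,0.65,0,0,0,0,0,0,0.65])

```text
clock: 4.23
eef_pos: [597.0, -34.2, 117.5]
eef_rot: [-3.141, 0.0, 1.574]
wrist_force: [0.5, -0.7, -2.4]
finger_gap: 39.3
finger_force: 35.0
```

```bash
cat > w.py <<'E'
import sys
from cell import manip
from h import *
n=sys.argv[1]
s=manip.read_state();m=manip.camera_model("wrist");im,d=manip.camera("wrist");cv2.imwrite(f"pics/{n}.png",im)
print(np.round(s["eef_pos"],1),np.round(s["wrist_force"],1))
P=dict(blue=(403,-298,65,5),white=(433,-71.5,45,5),green=(436.5,90,85,6),yellow=(409,256,105,6),a=(592.6,-203,14,26),b=(596,-118,14,26),c=(598.1,-33,14,26),d=(600.5,52.3,14,26),ca=(592.6,-203,119,6),cb=(596,-118,99,6),cc=(598.1,-33,79,6),cd=(600.5,52.3,59,6))
for k,(x,y,z,r) in P.items():
    p=m["R"]@[x,y,z]+m["t"];u=(m["K"]@p)[:2]/p[2]
    rr=int(r*m["K"][0,0]/p[2]*1.6)
    if p[2]>0 and rr<u[0]<640-rr and rr<u[1]<400-rr:
        c,a=dark(im,u,rr)
        if c is not None: print(k,np.round(u),np.round(c),a,"expect",int(np.pi*(r*m["K"][0,0]/p[2])**2),np.round(ray(m,c,z),1))
E
python3 w.py w2
```

```text
[597.  -34.2 117.5] [ 0.5 -0.7 -2.4]
white [114. 256.] [115. 255.] 146 expect 118 [433.3 -71. ]
green [35. 22.] [36. 21.] 484 expect 345 [437.2  90.2]
b [315. 289.] [317. 278.] 695 expect 2391 [ 598.  -107.4]
c [317. 201.] [319. 194.] 1255 expect 2753 [599.4 -26.9]
d [320.  99.] [322. 100.] 2424 expect 3208 [602.2  51.6]
cb [314. 351.] [314. 357.] 414 expect 239 [ 596.  -122.6]
cd [321.  95.] [321.  95.] 841 expect 245 [600.6  52.4]
```

View pics/w2.png

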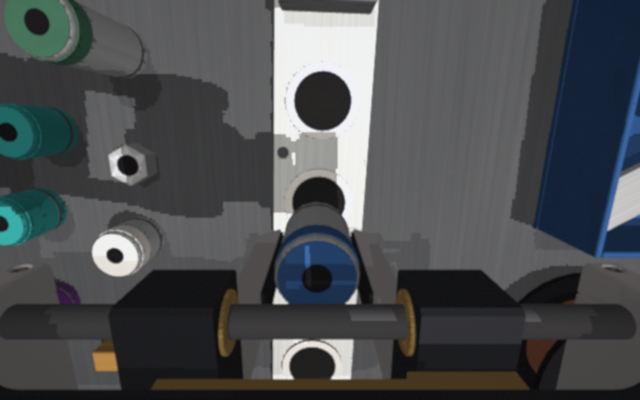

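Emit:
jog_arm(rows=[0.13,0.12,-1.5,0,0,0,0.65,0,0,-2.5,0,0,0,0.65,0,0,-1.8,0,0,0,0.65,0,0,-1,0,0,0,0.65,0,0,-0.5,0,0,0,0.65,0,0,0,0,0,0,0.65,0,0,0,0,0,0,0.65,0,0,-0.1,0,0,0,0.65,0,0,0,0,0,0,0.65])

```text
clock: 5.03
eef_pos: [599.3, -32.1, 44.3]
eef_rot: [3.14, 0.0, 1.575]
wrist_force: [-0.0, -0.3, -3.5]
finger_gap: 39.5
finger_force: 35.0
```

Emit:
jog_arm(rows=[-0.07,-0.08,-0.1,0,0,0,0.65,0,0,-0.1,0,0,0,0.65,0,0,-0.05,0,0,0,0.65,0,0,0,0,0,0,0.65])

```text
clock: 5.37
eef_pos: [598.4, -32.9, 42.3]
eef_rot: [3.141, 0.0, 1.575]
wrist_force: [-6.5, 0.7, 8.8]
finger_gap: 39.3
finger_force: 35.0
```

Emit:
jog_arm(rows=[0,0,0,0,0,0,0.36,0,0,0,0,0,0,0.36,0,0,0,0,0,0,0.36,0,0,0,0,0,0,0.36,0,0,0.5,0,0,0,0.36,0,0,2,0,0,0,0.36,0,0,2.5,0,0,0,0.36,-1,0,3,0,0,0,0.36,-2,-0.4,1,0,0,0,0.36,-2.5,-0.6,0,0,0,0,0.36,-2.5,-0.6,0,0,0,0,0.36,-2.5,-0.6,0,0,0,0,0.36,-2.5,-0.6,0,0,0,0,0.36,-2,-0.6,0,0,0,0,0.36,-1,-0.4,0,0,0,0,0.36,-0.5,0,0,0,0,0,0.36,0,0,0,0,0,0,0.36,0,0,0,0,0,0,0.36])

```text
clock: 6.87
eef_pos: [434.0, -70.8, 131.2]
eef_rot: [3.141, 0.0, 1.575]
wrist_force: [0.7, -0.7, 1.0]
finger_gap: 60.4
finger_force: 0.0
```

```bash
python3 w.py w3
```

```text
[434.  -70.8 131.2] [ 0.7 -0.7  1. ]
white [314. 209.] [316. 208.] 166 expect 114 [434.2 -70.8]
a [471. 325.] [478. 326.] 5068 expect 2039 [ 599.9 -203.5]
b [485. 247.] [485. 265.] 3276 expect 2323 [ 598.6 -136.6]
c [500. 158.] [486. 160.] 392 expect 2670 [586.4 -34.4]
d [517.  55.] [520.  56.] 2426 expect 3102 [602.6  51.6]
cb [546. 294.] [544. 297.] 523 expect 230 [ 594.8 -120.8]
cc [551. 169.] [554. 169.] 248 expect 233 [599.9 -32.9]
cd [556.  42.] [544.  48.] 59 expect 236 [592.8  48.5]
```

View pics/w3.png

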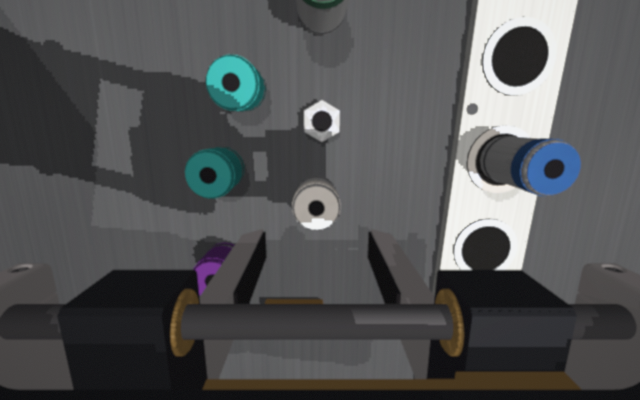

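Blue stands upright on pad_3, with its dot at (554,169) as predicted. White's dot is at (316,208), directly under the tool, so I'll go down for it.

Emit:
jog_arm(rows=[0,0,-1.5,0,0,0,0.36,0,0,-2.5,0,0,0,0.36,0,0,-2.8,0,0,0,0.36,0,0,-2.5,0,0,0,0.36,0,0,-1.4,0,0,0,0.36,0,0,-0.7,0,0,0,0.36,0,0,0,0,0,0,0.36,0,0,0,0,0,0,0.36,0,0,0,0,0,0,0.65,0,0,0,0,0,0,0.65,0,0,0,0,0,0,0.65,0,0,0,0,0,0,0.65,0,0,0,0,0,0,0.65])

```text
clock: 8.0
eef_pos: [433.6, -70.9, 17.6]
eef_rot: [3.14, 0.0, 1.575]
wrist_force: [-0.9, 0.8, 7.4]
finger_gap: 39.2
finger_force: 35.0
```

Emit:
jog_arm(rows=[0,0,1,0,0,0,0.65,0,0,2.5,0,0,0,0.65,0,0,3,0,0,0,0.65,0.4,0.8,2.5,0,0,0,0.65,1.2,1.5,1,0,0,0,0.65,2.1,2,0,0,0,0,0.65,2.4,2,0,0,0,0,0.65,2.4,2,0,0,0,0,0.65,2.4,1.5,0,0,0,0,0.65,2.4,1.3,0,0,0,0,0.65,2,0.8,0,0,0,0,0.65,1.1,0.4,0,0,0,0,0.65,0.35,0,0,0,0,0,0.65,0,0,0,0,0,0,0.65,0,0,-2,0,0,0,0.65,0,0,-3,0,0,0,0.65,0,0,-2,0,0,0,0.65,0,0,-1,0,0,0,0.65,0,0,0,0,0,0,0.65,0,0,0,0,0,0,0.65])

```text
clock: 9.67
eef_pos: [600.7, 51.9, 37.8]
eef_rot: [3.141, -0.0, 1.574]
wrist_force: [-0.1, -0.1, -0.3]
finger_gap: 39.5
finger_force: 35.0
```

Contact should come at z of about 31.6.

Emit:
jog_arm(rows=[0.04,0.02,-0.3,0,0,0,0.65,0,0,-0.2,0,0,0,0.65,0,0,-0.1,0,0,0,0.65,0,0,-0.05,0,0,0,0.65,0,0,0,0,0,0,0.65])

```text
clock: 10.08
eef_pos: [601.5, 52.4, 31.6]
eef_rot: [3.14, 0.0, 1.575]
wrist_force: [-3.1, -0.5, 6.0]
finger_gap: 39.1
finger_force: 35.0
```

Emit:
jog_arm(rows=[0,0,0,0,0,0,0.36,0,0,0,0,0,0,0.36,0,0,0,0,0,0,0.36,0,0,0,0,0,0,0.36,0,0,0.5,0,0,0,0.36,0,0,2,0,0,0,0.36,0,0,3,0,0,0,0.36,0,0,3,0,0,0,0.36,-1,0.2,3,0,0,0,0.36,-2,0.4,2.5,0,0,0,0.36,-2.6,0.6,1,0,0,0,0.36,-2.6,0.7,0,0,0,0,0.36,-2.6,0.7,0,0,0,0,0.36,-2.6,0.6,0,0,0,0,0.36,-2,0.4,0,0,0,0,0.36,-0.8,0.15,0,0,0,0,0.36,-0.2,0,0,0,0,0,0.36,0,0,0,0,0,0,0.36,0,0,0,0,0,0,0.36])

```text
clock: 11.67
eef_pos: [438.0, 89.7, 180.6]
eef_rot: [3.141, -0.0, 1.575]
wrist_force: [0.3, -0.1, 0.3]
finger_gap: 60.3
finger_force: 0.0
```

```bash
python3 w.py w4
```

```text
[438.   89.7 180.6] [ 0.3 -0.1  0.3]
green [314. 204.] [316. 205.] 171 expect 154 [438.2  89.3]
b [444. 355.] [452. 358.] 1482 expect 1414 [ 606.  -123.2]
c [453. 292.] [467. 290.] 1722 expect 1574 [613.  -30.7]
d [464. 222.] [449. 227.] 59 expect 1765 [584.5  46.8]
cd [485. 236.] [487. 236.] 75 expect 122 [602.8  52.3]
```

View pics/w4.png

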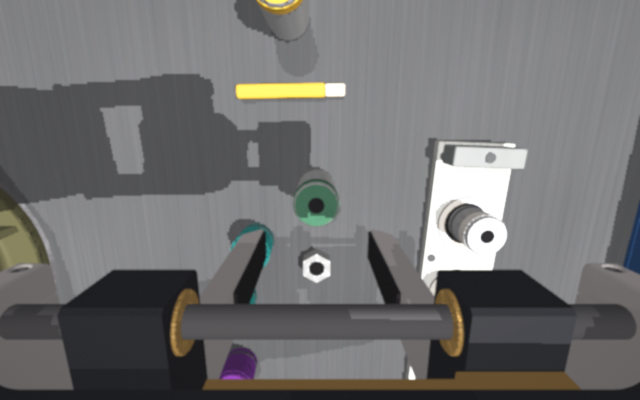

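White stands on pad_4 (dot at (487,236)). Green's dot is at (316,205), under the tool.

Emit:
jog_arm(rows=[-0.05,0,-1.5,0,0,0,0.36,0,0,-3,0,0,0,0.36,0,0,-3,0,0,0,0.36,0,0,-3,0,0,0,0.36,0,0,-2,0,0,0,0.36,0,0,-1.4,0,0,0,0.36,0,0,0,0,0,0,0.36,0,0,0,0,0,0,0.36,0,0,0,0,0,0,0.65,0,0,0,0,0,0,0.65,0,0,0,0,0,0,0.65,0,0,0,0,0,0,0.65,0,0,0,0,0,0,0.65])

```text
clock: 12.8
eef_pos: [437.1, 89.9, 42.2]
eef_rot: [3.14, -0.0, 1.575]
wrist_force: [-0.2, -0.0, 6.9]
finger_gap: 39.5
finger_force: 35.0
```

Emit:
jog_arm(rows=[0,0,1,0,0,0,0.65,0,0,2.5,0,0,0,0.65,0,0,3,0,0,0,0.65,0,0,3,0,0,0,0.65,0.4,-0.6,2,0,0,0,0.65,1.2,-1.5,0.5,0,0,0,0.65,2,-2.6,0,0,0,0,0.65,2.2,-3,0,0,0,0,0.65,2.2,-3,0,0,0,0,0.65,2.2,-3,0,0,0,0,0.65,2.2,-3,0,0,0,0,0.65,2,-2.3,0,0,0,0,0.65,1.1,-1.3,0,0,0,0,0.65,0.4,-0.5,0,0,0,0,0.65,0,0,0,0,0,0,0.65,0,0,0,0,0,0,0.65,0,0,0,0,0,0,0.65])

```text
clock: 14.22
eef_pos: [595.0, -117.1, 161.7]
eef_rot: [-3.141, -0.0, 1.576]
wrist_force: [0.6, -0.8, -3.8]
finger_gap: 39.2
finger_force: 35.0
```

Emit:
jog_arm(rows=[0.08,-0.08,-2,0,0,0,0.65,0,0,-3,0,0,0,0.65,0,0,-2.5,0,0,0,0.65,0,0,-1.5,0,0,0,0.65,0,0,-1,0,0,0,0.65,0,0,0,0,0,0,0.65,0,0,0,0,0,0,0.65,0,0,0,0,0,0,0.65])

```text
clock: 14.88
eef_pos: [597.0, -118.8, 63.0]
eef_rot: [3.14, 0.001, 1.575]
wrist_force: [0.4, -0.4, -4.5]
finger_gap: 39.7
finger_force: 35.0
```

Emit:
jog_arm(rows=[-0.06,0.06,-0.3,0,0,0,0.65,0,0,-0.2,0,0,0,0.65,0,0,-0.1,0,0,0,0.65,0,0,-0.1,0,0,0,0.65,0,0,0,0,0,0,0.65,0,0,0,0,0,0,0.65])

```text
clock: 15.38
eef_pos: [596.0, -118.4, 56.2]
eef_rot: [3.141, 0.0, 1.575]
wrist_force: [-7.3, 0.8, 13.5]
finger_gap: 39.1
finger_force: 35.0
```

Emit:
jog_arm(rows=[0,0,0,0,0,0,0.36,0,0,0,0,0,0,0.36,0,0,0,0,0,0,0.36,0,0,0,0,0,0,0.36,0,0,0.5,0,0,0,0.36,0,0,2,0,0,0,0.36,0,0,3,0,0,0,0.36,0,0,3,0,0,0,0.36,-0.7,1.4,3,0,0,0,0.36,-1.4,2.8,2,0,0,0,0.36,-1.7,3.4,1.5,0,0,0,0.36,-1.7,3.4,0,0,0,0,0.36,-1.7,3.4,0,0,0,0,0.36,-1.7,3.4,0,0,0,0,0.36,-1.7,3.4,0,0,0,0,0.36,-1.7,3.4,0,0,0,0,0.36,-1.7,3.4,0,0,0,0,0.36,-1.7,3.4,0,0,0,0,0.36,-1.7,3.4,0,0,0,0,0.36])

```text
clock: 16.97
eef_pos: [420.7, 231.1, 205.0]
eef_rot: [3.141, -0.0, 1.575]
wrist_force: [1.8, 0.6, -0.1]
finger_gap: 59.9
finger_force: 0.0
```

Emit:
jog_arm(rows=[-0.9,1.6,0,0,0,0,0.36,-0.4,0.6,0,0,0,0,0.36,0,0,0,0,0,0,0.36,0,0,0,0,0,0,0.36,0,0,0,0,0,0,0.36])

```text
clock: 17.38
eef_pos: [409.4, 250.7, 204.5]
eef_rot: [3.141, 0.0, 1.574]
wrist_force: [-0.5, -0.2, -0.5]
finger_gap: 60.1
finger_force: 0.0
```

```bash
python3 w.py w5
```

```text
[409.4 250.7 204.5] [-0.5 -0.2 -0.5]
yellow [315. 198.] [318. 199.] 126 expect 151 [411.  255.1]
d [464. 335.] [466. 346.] 1705 expect 1276 [605.2  35.9]
cd [481. 361.] [481. 361.] 289 expect 84 [600.5  51.7]
```

View pics/w5.png

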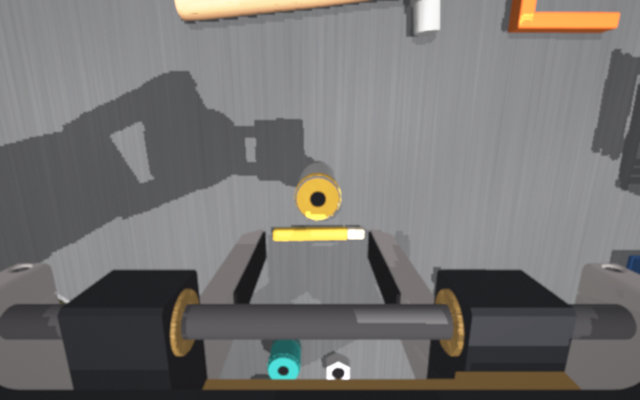

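Yellow's dot is at (318,199), which puts it at about (410,255.4). I'll shift slightly and go down.

Emit:
jog_arm(rows=[0.07,0.47,0,0,0,0,0.36,0,0,-2,0,0,0,0.36,0,0,-3,0,0,0,0.36,0,0,-3,0,0,0,0.36,0,0,-3,0,0,0,0.36,0,0,-2.5,0,0,0,0.36,0,0,-1.5,0,0,0,0.36,0,0,0,0,0,0,0.36,0,0,0,0,0,0,0.36,0,0,0,0,0,0,0.65,0,0,0,0,0,0,0.65,0,0,0,0,0,0,0.65,0,0,0,0,0,0,0.65,0,0,0,0,0,0,0.65])

```text
clock: 18.6
eef_pos: [410.1, 256.6, 55.4]
eef_rot: [3.14, -0.001, 1.575]
wrist_force: [-0.3, -1.3, 6.8]
finger_gap: 39.6
finger_force: 35.0
```

Emit:
jog_arm(rows=[0,0,1,0,0,0,0.65,0,0,2.5,0,0,0,0.65,0,0,3,0,0,0,0.65,0,0,3,0,0,0,0.65,0.4,-1,2.5,0,0,0,0.65,0.9,-2.2,1,0,0,0,0.65,1.2,-3,0,0,0,0,0.65,1.3,-3.3,0,0,0,0,0.65,1.3,-3.3,0,0,0,0,0.65,1.3,-3.3,0,0,0,0,0.65,1.3,-3.3,0,0,0,0,0.65,1.3,-3.3,0,0,0,0,0.65,1.3,-3.3,0,0,0,0,0.65,1.3,-3.3,0,0,0,0,0.65,1.3,-3.3,0,0,0,0,0.65,1.3,-3.3,0,0,0,0,0.65,1.3,-3.3,0,0,0,0,0.65,1.3,-3.2,0,0,0,0,0.65,0.9,-2.2,0,0,0,0,0.65,0.4,-1,0,0,0,0,0.65])

```text
clock: 20.27
eef_pos: [590.4, -202.4, 183.9]
eef_rot: [-3.14, -0.0, 1.573]
wrist_force: [-0.1, -0.3, -5.8]
finger_gap: 39.6
finger_force: 35.0
```

Emit:
jog_arm(rows=[0.2,-0.3,0,0,0,0,0.65,0,0,0,0,0,0,0.65,0,0,0,0,0,0,0.65,0,0,0,0,0,0,0.65])

```text
clock: 20.6
eef_pos: [592.3, -201.3, 184.7]
eef_rot: [-3.141, -0.0, 1.576]
wrist_force: [0.6, -0.6, -5.4]
finger_gap: 39.5
finger_force: 35.0
```

Emit:
jog_arm(rows=[0.08,-0.12,-1.5,0,0,0,0.65,0,0,-3,0,0,0,0.65,0,0,-3,0,0,0,0.65,0,0,-2,0,0,0,0.65,0,0,-1.3,0,0,0,0.65,0,0,0,0,0,0,0.65,0,0,0,0,0,0,0.65,0,0,0,0,0,0,0.65])

```text
clock: 21.27
eef_pos: [594.2, -203.9, 78.4]
eef_rot: [3.139, 0.001, 1.575]
wrist_force: [0.1, 0.4, -5.2]
finger_gap: 39.7
finger_force: 35.0
```

```bash
python3 w.py w6
python3 - <<'E'
from cell import manip
import cv2
print(manip.read_state()["eef_pos"])
im,d=manip.camera("scene");cv2.imwrite("pics/s6.png",cv2.resize(im[100:290,180:400],None,fx=3,fy=3))
E
```

```text
[ 594.2 -203.9   78.4] [ 0.1  0.4 -5.2]
a [313. 214.] [310. 197.] 479 expect 3670 [ 590.2 -190.1]
ca [311. 280.] [317. 293.] 515 expect 569 [ 595.  -209.3]
[ 594.15452058 -203.97141365   78.38825123]
```

View pics/s6.png

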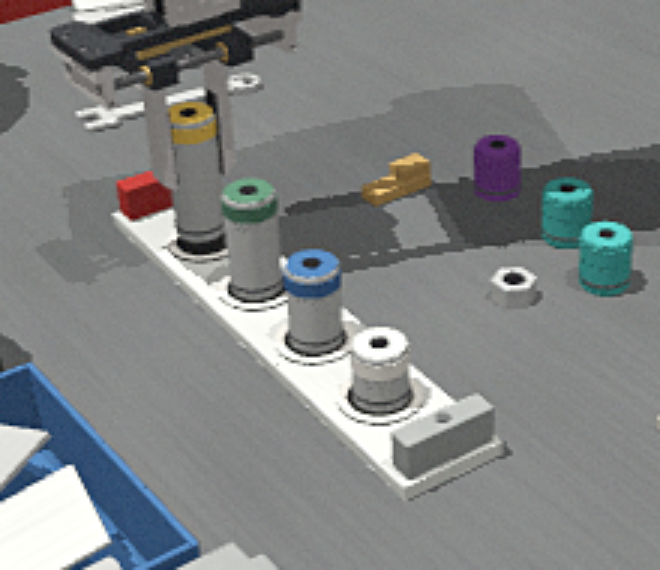

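The scene crop shows green, blue and white centred on their pads, and yellow hovering over pad_1 beside the red stop. I'll lower it now.

Emit:
jog_arm(rows=[-0.08,0.1,-0.3,0,0,0,0.65,0,0,-0.3,0,0,0,0.65,0,0,-0.15,0,0,0,0.65,0,0,-0.1,0,0,0,0.65,0,0,0,0,0,0,0.65,0,0,0,0,0,0,0.65])

```text
clock: 21.87
eef_pos: [592.6, -202.9, 69.4]
eef_rot: [3.141, 0.0, 1.575]
wrist_force: [-7.0, 2.3, 10.2]
finger_gap: 39.5
finger_force: 35.0
```

Contact made. I'll release and rise, then back off toward the robot to check from above.

Emit:
jog_arm(rows=[0,0,0,0,0,0,0.36,0,0,0,0,0,0,0.36,0,0,0,0,0,0,0.36,0,0,0,0,0,0,0.36,0,0,0.5,0,0,0,0.36,0,0,2,0,0,0,0.36,0,0,3,0,0,0,0.36,0,0,3,0,0,0,0.36,0,0,3,0,0,0,0.36,0,0,3,0,0,0,0.36,-2,0,3,0,0,0,0.36,-3,0,1,0,0,0,0.36,-3,0,0,0,0,0,0.36,-3,0,0,0,0,0,0.36,-2,0,0,0,0,0,0.36,0,0,0,0,0,0,0.36,0,0,0,0,0,0,0.36])

```text
clock: 23.28
eef_pos: [462.4, -203.0, 253.9]
eef_rot: [3.14, 0.001, 1.574]
wrist_force: [0.9, -0.6, 0.3]
finger_gap: 60.1
finger_force: 0.0
```

```bash
python3 w.py w7
python3 - <<'E'
from cell import manip
from h import *
T=dict(a=(592.9,-203,119),b=(596,-118,99),c=(598.4,-33,79),d=(601,52.2,59))
o=[]
for n in("scene","side"):
    im,d=manip.camera(n);m=manip.camera_model(n)
    for k,X in T.items():
        p=m["K"]@(m["R"]@X+m["t"]);u=p[:2]/p[2];c,a=dark(im,u,5)
        print(n,k,a,None if c is None else np.round(ray(m,c,X[2]),1))
    if n=="scene":x=cv2.resize(im[100:290,180:400],None,fx=2.5,fy=2.5)
    else:y=cv2.resize(im[100:290,220:360],None,fx=2.1,fy=2.5)
cv2.imwrite("pics/f.png",cv2.resize(np.hstack([x,y]),(800,450)))
E
```

```text
[ 462.4 -203.   253.9] [ 0.9 -0.6  0.3]
blue [266. 261.] [262. 260.] 56 expect 53 [ 397.5 -296.2]
a [417. 177.] [410. 165.] 23 expect 1278 [ 582.7 -188.2]
b [425. 108.] [412. 109.] 50 expect 1416 [ 580.1 -119.4]
cc [457.  14.] [458.  13.] 102 expect 121 [599.5 -32.3]
scene a 6 [ 591.  -205.3]
scene b 12 [ 594.8 -119.7]
scene c 13 [597.4 -34.1]
scene d 14 [600.4  52.5]
side a 0 None
side b 7 [ 596.9 -119. ]
side c 5 [598.7 -33.5]
side d 6 [601.5  53.1]
```

View pics/f.png

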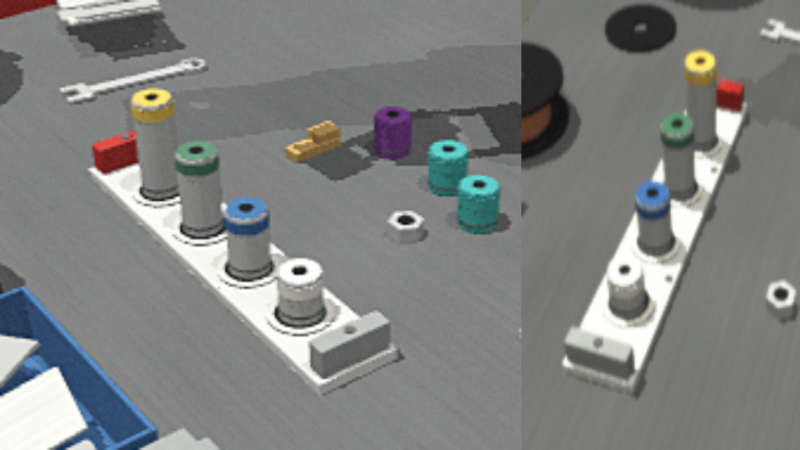

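The final scene and side views show all four posts upright and centred to within about 2 mm. The order from the red stop is yellow, green, blue, white.

```bash
python3 -c "
from cell import manip
print(manip.sign_off())"
```

```text
the job is handed in; nothing more can be done
None
```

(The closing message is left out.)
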